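# Seat a moulded handle plate in the trimming jig

## Robot

A 6-joint arm with a two-finger parallel gripper is mounted at the origin on the work surface. World frame = base frame: x ahead of the robot, y to its left, z up, the work surface at z = 0. Lengths are in mm, angles in degrees, forces in N, time in s.
With the tool pointing down it reaches from about 400 to 925 mm from the base axis. Payload 3.4 kg.
Tool frame: the origin (TCP) lies on the centre line of the jaws, within the pads' length; the fingertips stand 17 mm ahead of it and the grasp point (between the pads) lies 2 mm behind it; z points along the fingers, y is the direction in which the jaws open and shut (so a half turn about z gives the same grasp; the last joint's range is limited). The gripper opens to 85 mm and grips with 20 to 120 N. Pads are 22 mm wide; open, the fingers measure 114 mm over their backs; the gripper's body (76 mm by 85 mm) begins 54 mm behind the grasp point. The pads swing forward as they close: fully open they stand 13 mm farther back than shut.
Start: joints at [69.07, 17.578, 86.31, -0, 76.112, -4.211], TCP at [165.437, 550.692, 248.305] pointing down, gripper open.
Joint ranges: [-179.03, 179.03], [-60, 130.46], [8.19, 133.38], [-81.62, 261.62], [5.75, 156.47], [-153.77, 153.77]. Speed limits (degrees/s): [147.25, 147.25, 180, 180, 180, 180].

## Interface

Orientations are given as [roll, pitch, yaw] about the fixed x, y, z axes, in that order (R = Rz(yaw) Ry(pitch) Rx(roll)).
In Python, from bench import env, gripper_to, kinematics, telemetry, cams gives the robot as it stands. The module is installed in compiled form; this text tells all that it offers. Calls block until the motion is done:
- env.move_ptp(position, orientation): joint-space move of the TCP to a pose.
- env.line_to(position, rotation=None, vel=150, force_limit=None): straight line of the TCP; rotation=None keeps the orientation; vel is the mean speed in mm/s. With force_limit (N) it stops when the force on the tool has changed by that much, and returns True; else False.
- env.set_joints(angles): joint-space move.
- gripper_to(opening): opening from 0.0 (shut) to 1.0 (fully open); the grip force is fixed at half the most; returns when the fingers have stopped.
- env.dwell(seconds).
- kinematics.ik(position, orientation): joint angles nearest the present ones, or None.
- telemetry.state(): the state.
- cams.read_camera(name): name is "side" or "top" or "wrist"; returns a dict with "image" (400x640x3 uint8, red, green, blue), "range_z" (400x640 float32, mm along the optical axis (not along the pixel's ray), 0 where there is no reading), "fx", "fy", "cx", "cy" (pixels), "R" (3x3) and "t" (3): a world point X has camera coordinates R X + t. Camera axes: x right, y down, z forward; pixel columns grow to the right and rows downward; lengths in mm; the calibration is good to about 2 mm. The wrist camera is an equidistant fisheye: a pixel r from the principal point sees the ray r / f radians off the axis. A picture is of the moment at which its call begins.
A pose or a line that the arm cannot do raises env.PlanningError and nothing moves.
- env.close_job(): hands the job in, once; it reports no verdict.
The state is a dict: "time": time; "joint_positions": joint angles; "qvel": joint speeds; "tau": joint torques, N m; "eef_pos": TCP position; "ee_rot": TCP orientation; "contact_force": force on the tool from outside, world axes, zero at the start; "wrist_torque": the same for the moment, N m; "grip_width": opening from 0.0 (shut) to 1.0 (fully open).
Only numpy, scipy, OpenCV 4.12 (cv2) and the standard library are available. Lean on these libraries where they do the work, as an engineer would, in place of code of your own. Each camera call takes 0.05 s, during which the arm holds its last target. There are 200 camera calls.

## Task

Lift the black handle plate straight up off its cooling post and lay it flat on the trimming jig's steel bed, its long side flush along the low fence and its whole length on the bed. Press it into the corner between bed and fence with one steady slanting push, about 10 N down and 10 N towards the fence (more than 50 N would bruise the plate), and finish while still holding it pressed like that, without letting go. Leave the mallet, the twin grips and the cardboard tray alone.

Things in the scene. Friction and masses are not known exactly. Their poses are not given: they have to be found in the camera images.
- handle: The handle plate, black plastic, 100 to 210 g: flange 60 mm (x) by 120 mm (y) by 14 mm thick, a rib to grip along y on its middle, 24 mm wide, 110 mm long, top at z = 48 mm. Origin: centre of underside, z up; same either way round. It hangs level on the post by a blind pocket in the underside, 16 mm square, 42 mm deep, underside 68 mm above the table, free to turn. Must rise over 42 mm to come off.
- handle_grip (a point): Point in the middle of the rib, 36 mm above the plate's underside (12 mm below the rib's top, 22 mm above the flange's upper face).
- post: The cooling post, fixed to the table: a round steel foot (110 mm diameter, 12 mm high), a 20 mm thick stem up to 50 mm and an 11 mm thick pin up to 110 mm. Origin: centre of the foot's underside, on the table.
- post_tip (a point): Top of the post's pin, 110 mm above the table; the ceiling of the plate's pocket rests on it.
- jig: The trimming jig, fixed to the table: a plywood board 180 mm (its x) by 250 mm (its y), 12 mm thick, carrying the bed and the fence. Origin: centre of the board's underside, on the table. Its x axis points towards the fence, square to it; its y axis runs along the fence.
- bed: The jig's bed, a flat steel plate 150 mm (x) by 220 mm (y), 10 mm thick, centred on the board; its upper face is 22 mm above the table. Origin: centre of its underside, 12 mm above the table; axes as the jig's.
- fence: The jig's fence, a rigid straight dark steel bar 16 mm (x) by 220 mm (y) standing 12 mm above the bed on the side away from the robot. Origin: centre of its underside, on the bed, 53 mm from the jig's centre along the jig's x; axes as the jig's.
- fence_foot (a point): Where the fence's upright face (the one looking along the jig's -x) meets the bed's upper face, half way along the fence: 45 mm from the jig's centre along its x, 22 mm above the table. A plate flush with the fence has its centre 30 mm from this face.
- mallet: Bystander: a mallet, about 260 mm long, lying on the table beyond the work. Leave alone.
- grips: Bystander: a pair of black round grips, 28 mm thick, 115 mm long, joined side by side, lying on the table. Leave alone.
- trimbox: Bystander: an open cardboard tray 130 by 130 mm, 45 mm high, on the table. Leave alone.
Mind the look-alikes: they are no part of the job. Leave any green or red look-alike of the handle alone.

How it is judged:
By the outcome, as a careful person would: the job done as asked, in the order asked, and still so for the second after the job is handed in, while the arm keeps its last pose, push and grip.
It also fails if it takes over 51 s, if anything falls off the work surface, if the arm or the gripper's body presses on something with over 40 N, if the wrist force passes 120 N, or if a joint passes its speed limit or range.

## Working session

There is one attempt and no reset: what is moved stays moved. The work goes in short steps, each a Python script; the robot and the scene stay as the last script left them, time stands still between calls to the robot, and variables do not carry over. Pictures are saved under pics/ and viewed, about 8 in all and at most 12, crops included, and the job is handed in when it is done.

```bash
mkdir -p pics; cat > h.py <<'E'
import numpy as np, cv2
from bench import env, gripper_to, kinematics, telemetry, cams
def shot(n,f):
    c=cams.read_camera(n); np.savez('pics/'+f+'.npz',**c)
    cv2.imwrite('pics/'+f+'.png',c['image'][:,:,::-1]); return c
def world(c,u,v,fish=False):
    z=c['range_z'][int(v),int(u)]
    x=np.array([(u-c['cx'])/c['fx'],(v-c['cy'])/c['fy'],1.])
    return c['R'].T@(x*z-c['t'])
def ray(c,u,v):
    x=np.array([(u-c['cx'])/c['fx'],(v-c['cy'])/c['fy'],1.])
    return -c['R'].T@c['t'], c['R'].T@x
def atz(c,u,v,z):
    o,d=ray(c,u,v); return o+d*(z-o[2])/d[2]
E
python3 - <<'E'
from h import *
a=shot('top','top0');b=shot('side','side0')
for c in(a,b):print(c['fx'],c['cx'],c['cy'],c['R'].round(3).tolist(),(-c['R'].T@c['t']).round(0))
s=telemetry.state();print(s['time'],s['contact_force'],s['ee_rot'],s['grip_width'])
E
```

```text
454.38637270912733 320.8405939442505 199.08590572890546 [[-0.014, -1.0, -0.002], [-0.993, 0.014, -0.114], [0.114, 0.0, -0.994]] [ 406.   -7. 1760.]
409.81235150077447 318.8915133163396 195.84850402716043 [[-0.998, -0.058, -0.018], [-0.022, 0.624, -0.781], [0.057, -0.779, -0.624]] [ 520. 1197. 1051.]
0.1 [ 0.07337054 -0.02340367 -0.00406305] [-1.79893186e+02 -7.34445288e-03  1.63281048e+02] 1.0056129465425532
```

View pics/top0.png

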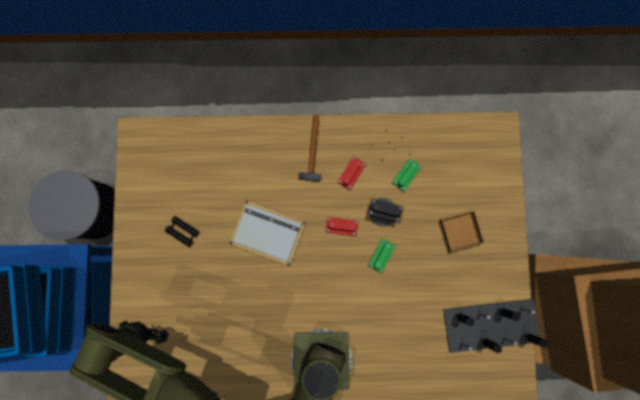

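View pics/side0.png

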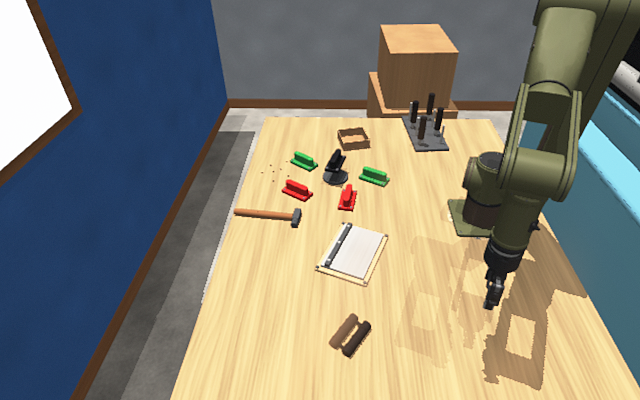

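The top view shows the black plate on its post near (384,211), the jig near (268,233) with its fence towards +x near (272,217), and two red and two green decoys around them. The side view shows the plate at (335,162) and the jig at (352,252). I'll get rough positions next, then look from the wrist.

```bash
python3 - <<'E'
from h import *
c=dict(np.load('pics/top0.npz'))
for u,v in[(384,211),(378,207),(390,213),(268,235),(272,217),(342,226),(381,256),(406,174),(352,172)]:print(u,v,world(c,u,v).round(0))
crop=c['image'][150:275,215:415,::-1]
cv2.imwrite('pics/top0c.png',cv2.resize(crop,None,fx=4,fy=4,interpolation=cv2.INTER_CUBIC))
h=world(c,384,211);j=world(c,268,235)
env.move_ptp([h[0]-80,h[1],330],[180,0,163])
a=shot('wrist','w1')
print(a['fx'],a['cx'],a['cy'],a['R'].round(3).tolist(),(-a['R'].T@a['t']).round(0),telemetry.state()['eef_pos'],telemetry.state()['time'])
E
```

```text
384 211 [ 547. -236.  115.]
378 207 [ 562. -215.  112.]
390 213 [ 540. -258.  112.]
268 235 [469. 197.  23.]
272 217 [539. 182.  17.]
342 226 [498. -85.  49.]
381 256 [ 384. -228.   52.]
406 174 [ 693. -333.   49.]
352 172 [ 704. -127.   47.]
309.70691628693146 320.26639936364563 197.01206231272644 [[0.29, 0.957, 0.001], [0.91, -0.276, 0.31], [0.296, -0.089, -0.951]] [ 390. -212.  456.] [ 467.3148965  -234.91880762  329.93084291] 3.1167
```

View pics/top0c.png

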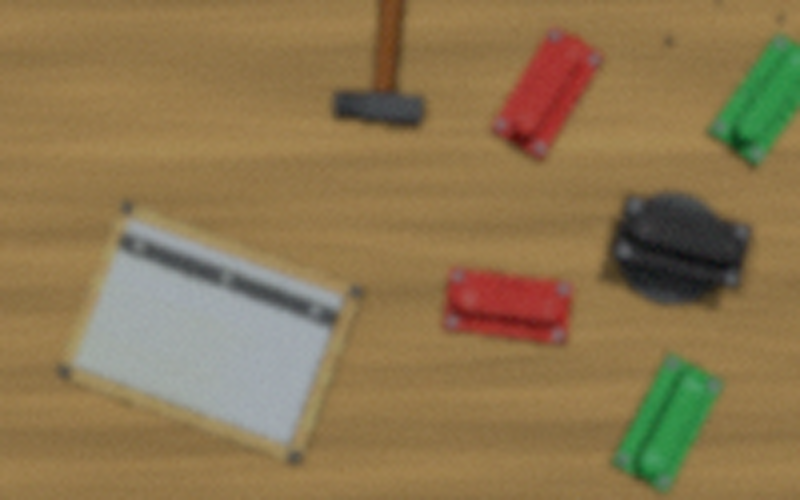

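View pics/w1.png

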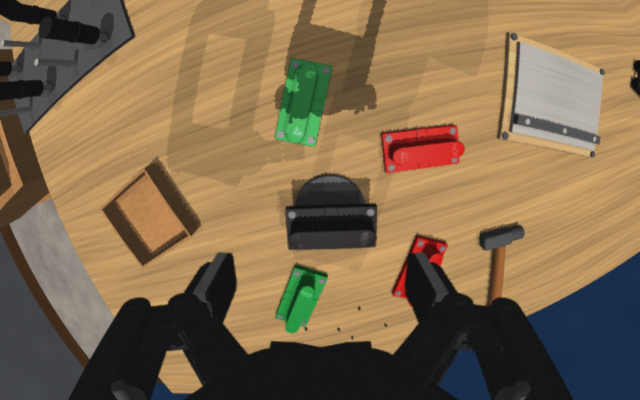

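The wrist view shows the plate hanging above its foot: flange corners near (288,208)–(375,248), rib on top. The jig is at (555,95). I'll fit both from the depth of each camera after a second wrist view near the jig.

```bash
cat >> h.py <<'E'
def cloud(c,fish):
    v,u=np.mgrid[0:400,0:640].astype(float)
    x=(u-c['cx'])/c['fx'];y=(v-c['cy'])/c['fy']
    if fish:
        r=np.hypot(x,y)+1e-9; k=np.where(r<1.4,np.tan(np.minimum(r,1.4))/r,np.nan); x=x*k;y=y*k
    z=c['range_z']; P=np.stack([x*z,y*z,z+0.],-1)-c['t']
    P=P@c['R']; P[z<=0]=np.nan; return P
def fit(P,img,cen,rad,zlo,zhi,mask=None):
    m=(np.hypot(P[...,0]-cen[0],P[...,1]-cen[1])<rad)&(P[...,2]>zlo)&(P[...,2]<zhi)
    if mask is not None:m&=mask
    Q=P[m]
    (cx,cy),(w,h),a=cv2.minAreaRect(Q[:,:2].astype(np.float32))
    if w<h:a+=90;w,h=h,w
    a=(a+0)%180
    return len(Q),np.round([cx,cy,np.median(Q[:,2]),w,h,a],1)
E
python3 - <<'E'
from h import *
env.move_ptp([400,190,330],[180,0,163])
shot('wrist','w2');print(telemetry.state()['time'],telemetry.state()['joint_positions'])
H=(547,-236);J=(480,195)
for f,fi in(('top0',0),('w1',1),('w2',1)):
    c=dict(np.load(f'pics/{f}.npz'));P=cloud(c,fi);im=c['image'].astype(int);g=im.sum(-1)
    gray=im.max(-1)-im.min(-1)<40
    for nm,a in(('rib',(H,75,105,125,gray)),('plate',(H,75,72,125,gray)),('bed',(J,150,14,32,gray&(g>390))),('fence',(J,150,20,45,gray&(g<270)))):
        try:print(f,nm,*fit(P,im,*a))
        except Exception as e:print(f,nm,'-')
E
```

```text
4.75 [ 1.98498252e+01  3.42334369e+00  9.27480885e+01 -2.40105172e-02
  8.38182202e+01 -5.30745268e+01]
top0 rib 195 [ 552.7 -243.   115.9  105.5   24.9   74.8]
top0 plate 524 [ 552.1 -243.6   86.1  120.7   60.5   74.9]
top0 bed 1945 [479.8 201.9  22.2 225.8 153.7  69.2]
top0 fence 106 [524.7 175.1  34.2 231.3  32.3  76.5]
w1 rib 1761 [ 552.5 -245.5  115.9  108.1   25.4   74.7]
w1 plate 3862 [ 551.9 -245.2   98.7  119.2   60.1   75.3]
w1 bed 6151 [478.5 202.1  22.5 222.8 150.1  69.2]
w1 fence 629 [467.6 198.5  34.3 220.  152.2  72.8]
w2 rib 213 [ 546.1 -268.9  115.4   56.1   24.4   75.4]
w2 plate 637 [ 538.5 -262.    89.2   77.1   42.4   75.5]
w2 bed 11575 [478.8 201.3  22.2 221.  150.5  69.3]
w2 fence 1583 [511.6 172.9  33.6 221.2 131.9  35.1]
```

View pics/w2.png

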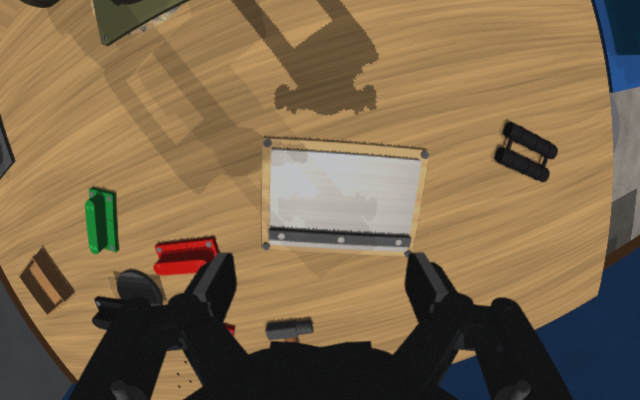

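Fits agree across views: plate (552.3,−244.8), rib top 116 (68+48 ✓), rib direction 75°. Bed centre (478.8,201.6), top 22 ✓, fence direction 69.3°, so the jig's +x is at −20.7°. The picture shows the fence bar at (340,240) on the far side of the bed, which fits. Next: grasp and lift.

```bash
python3 - <<'E'
from h import *
c=dict(np.load('pics/w2.npz'));P=cloud(c,1)
e=np.radians(-20.7);L=(P[...,:2]-[478.8,201.6])@np.array([[np.cos(e),-np.sin(e)],[np.sin(e),np.cos(e)]])
m=(np.abs(L[...,1])<100)&(np.abs(L[...,0])<75)&(P[...,2]>28)&(P[...,2]<45)
print('fence local x',np.percentile(L[m][:,0],[2,50,98]).round(1),'z',np.median(P[m][:,2]).round(1),m.sum())
for y in(75,-105):
    for p in([552.3,-244.8,200],[552.3,-244.8,102]):print(y,kinematics.ik(p,[180,0,y]))
    print(kinematics.ik([493,196,100],[180,0,y-5.7]))
y=75 if kinematics.ik([552.3,-244.8,102],[180,0,75]) is not None else -105
if abs(kinematics.ik([552.3,-244.8,102],[180,0,y])[5])>145:y=-105
env.move_ptp([552.3,-244.8,200],[180,0,y])
print(env.line_to([552.3,-244.8,102],vel=80,force_limit=8))
s=telemetry.state();print(s['eef_pos'],s['contact_force'],s['time'],y)
w=shot('wrist','w3')
gripper_to(0.0);s=telemetry.state();print(s['grip_width'],s['contact_force'],s['time'])
E
```

```text
fence local x [44.4 51.6 60.9] z 34.0 1421
75 [-27.91028595  22.08628638  86.62267257   0.          71.29104105
 -12.91028595]
75 [-2.79102860e+01  2.77987048e+01  9.31481647e+01 -2.54444375e-14
  5.90531305e+01 -1.29102860e+01]
[ 1.71188027e+01  2.32068108e+01  1.02578383e+02 -2.54444375e-14
  5.42148057e+01  3.78188027e+01]
-105 None
-105 None
[  17.11880271   23.20681079  102.57838347    0.           54.21480574
 -142.18119729]
False
[ 552.78816878 -245.03291957  102.61715719] [-0.02105174  0.65077807  0.14919414] 7.8667 75
0.2687568150073689 [0.12201894 0.52236977 2.31431463] 8.5
```

View pics/w3.png

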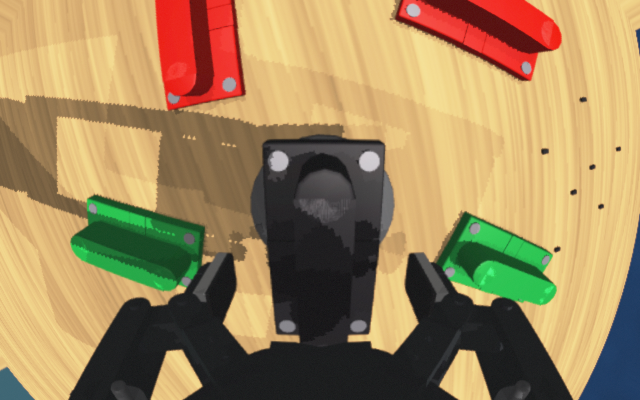

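The picture shows the open jaws squarely straddling the rib, which runs through image column ~324. The fingers then shut at 0.269 ≈ 23 mm, which matches the rib. Next: lift.

```bash
python3 - <<'E'
from h import *
s=telemetry.state();p=np.array(s['eef_pos'])
print(env.line_to([p[0],p[1],p[2]+65],vel=60))
s=telemetry.state();print(s['eef_pos'],s['ee_rot'],s['contact_force'],s['grip_width'],s['time'])
q=np.array(s['eef_pos'])
w=shot('wrist','w4');P=cloud(w,1);g=w['image'].astype(int)
gray=g.max(-1)-g.min(-1)<60
z0=q[2]-34
print(fit(P,g,q[:2],75,z0+8,z0+60,gray&(np.mgrid[0:400,0:640][0]<345)&(abs(np.mgrid[0:400,0:640][1]-324)<75)))
m=gray&(np.hypot(P[...,0]-q[0],P[...,1]-q[1])<75)&(P[...,2]>z0+8)&(P[...,2]<z0+24)
a=np.radians(s['ee_rot'][2]);d=P[m][:,:2]-q[:2]
print('tool x max',np.percentile(d@[np.cos(a),np.sin(a)],[98,99.8]),'tool y',np.percentile(d@[-np.sin(a),np.cos(a)],[1,99]),'z-z0',np.percentile(P[m][:,2]-z0,[10,50,90]))
E
```

```text
False
[ 552.17507966 -244.71309967  166.79235581] [-1.79940310e+02 -1.37457537e-02  7.50004328e+01] [ 0.03297076 -0.68274541 -1.24856769] 0.2781245335628868 9.7417
(20356, array([ 551.2, -244.9,  179.8,  119.7,   60.5,   75.1]))
tool x max [59.01408262 59.27098878] tool y [-28.24928606  30.48432211] z-z0 [12.99259123 13.92856419 14.88476654]
```

View pics/w4.png

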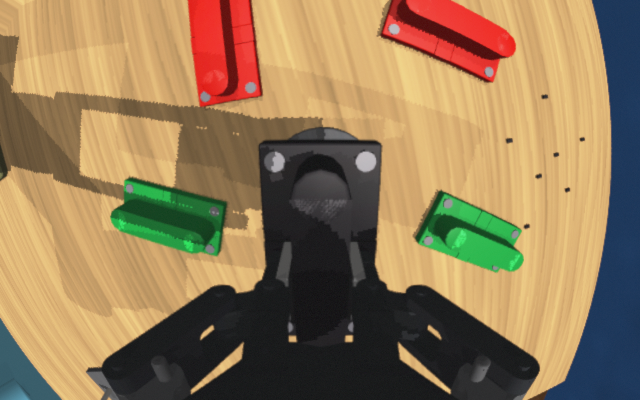

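The plate is held: 119.7×60.5 fit, within 1 mm of the tool centre, and the underside at ~133 is clear of the pin. The picture shows it level in the jaws above the empty foot at (322,132). I'll carry it to the jig and hover.

```bash
cat >> h.py <<'E'
e=np.radians(-20.7);ex=np.array([np.cos(e),np.sin(e),0]);ey=np.array([-np.sin(e),np.cos(e),0]);C=np.array([478.8,201.6,0])
def J(x,y,z):return C+ex*x+ey*y+[0,0,z]
def loc(p):d=np.array(p)-C;return np.array([d@ex,d@ey,d[2]])
def F():
    f=np.mean([(env.dwell(.03),telemetry.state()['contact_force'])[1] for _ in range(4)],0);return np.array([f@ex,f@ey,f[2]])
E
python3 - <<'E'
from h import *
s=telemetry.state();p=np.array(s['eef_pos'])
env.line_to([p[0],p[1],190],vel=80)
env.move_ptp(J(8,0,140),[180,0,69.3])
env.line_to(J(8,0,66),vel=60)
env.dwell(.3);f0=F();np.save('f0.npy',f0)
s=telemetry.state();print('f0',f0,loc(s['eef_pos']),s['ee_rot'],s['grip_width'],s['time'])
shot('wrist','w5');b=shot('side','s5')
w=dict(np.load('pics/w5.npz'));P=cloud(w,1);L=np.stack([(P-C)@ex,(P-C)@ey,P[...,2]],-1)
m=(abs(L[...,0])<75)&(abs(L[...,1])<105)
fe=m&(L[...,2]>28)&(L[...,2]<38)&(L[...,0]>41)
print('fence x',np.percentile(L[fe][:,0],[2,98]).round(1),fe.sum())
# fence front edge by y-bin: angle
Q=L[fe];bins=[(Q[(Q[:,1]>a)&(Q[:,1]<a+15)]) for a in range(-100,100,15)]
print([(round(float(np.percentile(q[:,0],5)),1),round(float(q[:,1].mean()))) for q in bins if len(q)>15])
fl=(abs(L[...,0]-8)<35)&(abs(L[...,1])<65)&(L[...,2]>42)&(L[...,2]<50)
print('flange x',np.percentile(L[fl][:,0],[1,99]).round(1),'z',np.median(L[fl][:,2]).round(1),'ymax',L[fl][:,1].max())
E
```

```text
f0 [ 0.34407153  0.13276236 -0.67363603] [ 7.99600958e+00 -1.16327836e-02  6.60785470e+01] [ 1.79995954e+02 -2.94952301e-03  6.92973125e+01] 0.2700155225222076 13.6917
fence x [45.3 61.1] 7138
[(46.5, -29), (45.4, -17), (45.4, -2), (45.5, 13), (45.4, 28), (45.3, 43), (45.5, 58), (45.5, 72), (45.5, 87), (45.6, 100)]
flange x [-22.5  36.5] z 46.0 ymax 59.40894546793054
```

View pics/w5.png

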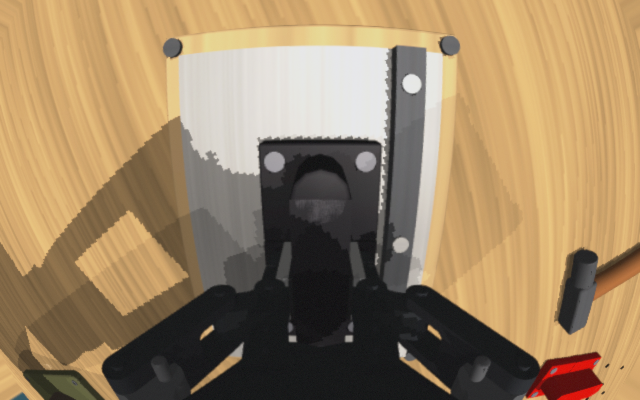

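The plate hovers 10 mm above the bed. Its edge is parallel to the fence (flange edge column ~381, fence ~390), with a gap of about 8 mm. Now lower it until it touches, then slide it to the fence.

```bash
python3 - <<'E'
from h import *
f0=np.load('f0.npy')
def rep(n):
    s=telemetry.state();f=F()-f0;print(n,f.round(1),loc(s['eef_pos']).round(2),s['grip_width'].__round__(3),np.round(s['wrist_torque'],2),round(s['time'],2));return f
print(env.line_to(J(8,0,52),vel=12,force_limit=4));rep('down')
z=loc(telemetry.state()['eef_pos'])[2]
print(env.line_to(J(19,0,z),vel=10,force_limit=6));rep('fence')
E
```

```text
True
down [-1.1 -0.1  5.7] [ 7.930e+00 -2.000e-02  5.638e+01] 0.269 [-0.1   0.01  0.04] 14.59
True
fence [-0.7 -0.   5.5] [ 8.030e+00 -3.000e-02  5.646e+01] 0.269 [ 0.02 -0.03  0.11] 15.16
```

The slide stopped at once on a transient. I'll servo in small steps with force feedback instead.

```bash
cat >> h.py <<'E'
f0=np.load('f0.npy')
def rep(n):
    s=telemetry.state();f=F()-f0;print(n,f.round(1),loc(s['eef_pos']).round(2),round(s['grip_width'],3),np.round(s['wrist_torque'],2),round(s['time'],2),flush=True);return f
E
python3 - <<'E'
from h import *
x,_,z=loc(telemetry.state()['eef_pos']);z+=.3
for i in range(14):
    x+=.8 if x<12.5 else .4
    env.line_to(J(x,0,z),vel=8);f=rep(f'{x:.2f},{z:.2f}')
    if f[0]<-6 or f[2]>15:break
    if f[2]<2:z-=.2
    if f[2]>7:z+=.2
E
```

```text
8.82,56.76 [-0.8  0.1  1.7] [ 8.64 -0.15 56.55] 0.27 [0.12 0.01 0.05] 15.62
9.62,56.56 [-2.3 -0.2  3.7] [ 9.13 -0.23 56.52] 0.27 [0.18 0.18 0.07] 16.01
10.42,56.56 [-1.3 -0.8  2.6] [10.62 -0.08 56.51] 0.267 [0.04 0.14 0.02] 16.39
11.22,56.56 [-0.9 -0.2  1.6] [1.142e+01 2.000e-02 5.653e+01] 0.272 [0.09 0.08 0.02] 16.77
12.02,56.36 [-4.5  0.4  5.8] [1.148e+01 2.000e-02 5.652e+01] 0.266 [0.31 0.45 0.06] 17.16
12.82,56.36 [-3.4 -0.2  5.9] [1.263e+01 1.000e-02 5.650e+01] 0.273 [0.23 0.44 0.05] 17.54
13.22,56.36 [-3.9  0.   6.7] [1.285e+01 1.000e-02 5.652e+01] 0.265 [0.32 0.52 0.03] 17.93
13.62,56.36 [-4.4 -0.   5.9] [ 1.327e+01 -1.000e-02  5.651e+01] 0.273 [0.25 0.43 0.02] 18.31
14.02,56.36 [-4.1  0.1  6.2] [ 1.364e+01 -1.000e-02  5.651e+01] 0.273 [0.25 0.53 0.01] 18.69
14.42,56.36 [-4.4 -0.3  6.5] [ 1.400e+01 -4.000e-02  5.651e+01] 0.274 [ 0.32  0.51 -0.03] 19.07
14.82,56.36 [-4.4 -0.5  6.4] [ 1.440e+01 -5.000e-02  5.651e+01] 0.267 [ 0.31  0.49 -0.01] 19.46
15.22,56.36 [-4.4 -0.4  6.9] [14.82 -0.07 56.51] 0.271 [0.26 0.48 0.02] 19.84
15.62,56.36 [-3.7 -0.3  6.8] [ 1.521e+01 -4.000e-02  5.652e+01] 0.275 [0.26 0.55 0.  ] 20.23
16.02,56.36 [-4.3 -0.5  6.9] [15.59 -0.09 56.52] 0.272 [0.24 0.49 0.01] 20.61
```

Sliding friction is about 0.65 of the down force, and the fence isn't reached yet. Ease the down force and carry on until the motion stalls.

```bash
python3 - <<'E'
from h import *
x,z=16.02,56.44
for i in range(12):
    x+=.4
    env.line_to(J(x,0,z),vel=8);f=rep(f'{x:.2f},{z:.2f}')
    if f[0]<-7.5:break
    if f[2]<2:z-=.1
    if f[2]>7:z+=.1
E
```

```text
16.42,56.44 [-3.7 -0.2  5.7] [ 1.639e+01 -3.000e-02  5.651e+01] 0.269 [ 0.21  0.39 -0.01] 20.99
16.82,56.44 [-4.4  0.2  6. ] [ 1.639e+01 -4.000e-02  5.652e+01] 0.272 [0.25 0.54 0.03] 21.38
17.22,56.44 [-5.4  0.2  7.2] [ 1.647e+01 -5.000e-02  5.653e+01] 0.272 [0.38 0.66 0.02] 21.76
17.62,56.54 [-5.7  0.7  6.5] [ 1.652e+01 -4.000e-02  5.654e+01] 0.274 [ 0.48  0.7  -0.01] 22.14
18.02,56.54 [-6.9  0.5  7.6] [ 1.655e+01 -5.000e-02  5.656e+01] 0.272 [ 0.59  0.83 -0.09] 22.52
18.42,56.64 [-7.8  1.2  8.1] [ 1.663e+01 -1.000e-02  5.660e+01] 0.274 [ 0.7   0.89 -0.03] 22.91
```

The plate has stalled against the fence at x≈16.5. Tune to 10 N each way and look.

```bash
cat > tune.py <<'E'
from h import *
import sys
x,z=map(float,sys.argv[1:])
for i in range(8):
    f=rep(f'{x:.2f},{z:.2f}')
    dx,dz=(10+f[0]),(10-f[2])
    if abs(dx)<.8 and abs(dz)<.8:break
    x+=np.clip(dx/4,-.6,.6);z-=np.clip(dz/15,-.15,.15)
    env.line_to(J(x,0,z),vel=8)
env.dwell(.5);rep('settled');print(telemetry.state()['ee_rot'])
E
python3 tune.py 18.42 56.64; python3 - <<'E'
from h import *
w=shot('wrist','w6');shot('side','s6')
P=cloud(w,1);L=np.stack([(P-C)@ex,(P-C)@ey,P[...,2]],-1)
fl=(abs(L[...,0]-15)<31)&(L[...,1]>15)&(L[...,1]<62)&(L[...,2]>30)&(L[...,2]<41)&(np.mgrid[0:400,0:640][0]<240)
Q=L[fl];A=np.c_[Q[:,:2],np.ones(len(Q))]
r=Q[:,2]
k,*_=np.linalg.lstsq(A,r,rcond=None);print('flange tilt deg x,y',np.degrees(k[:2]),'z med',np.median(r),'x',np.percentile(Q[:,0],[1,99]),'ymax',Q[:,1].max())
cv2.imwrite('pics/w6c.png',cv2.resize(w['image'][40:360,180:500,::-1],None,fx=1.85,fy=1.85))
E
```

```text
18.42,56.64 [-7.8  1.3  8.1] [ 1.660e+01 -1.000e-02  5.658e+01] 0.267 [ 0.69  0.87 -0.1 ] 23.04
18.97,56.51 [-9.1  2.   9.7] [ 1.666e+01 -3.000e-02  5.659e+01] 0.273 [ 0.82  1.19 -0.04] 23.43
19.20,56.49 [-9.9  2.4 10.5] [ 1.667e+01 -5.000e-02  5.661e+01] 0.269 [ 0.89  1.23 -0.11] 23.81
settled [-9.6  1.3  9.8] [16.66  0.   56.61] 0.272 [ 0.87  1.15 -0.1 ] 24.44
[-1.79529094e+02  8.27191418e-02  6.92085990e+01]
flange tilt deg x,y [-0.93286133 -0.47299405] z med 36.57303183603645 x [-13.80133077  45.51069642] ymax 61.96136296741522
```

View pics/w6c.png

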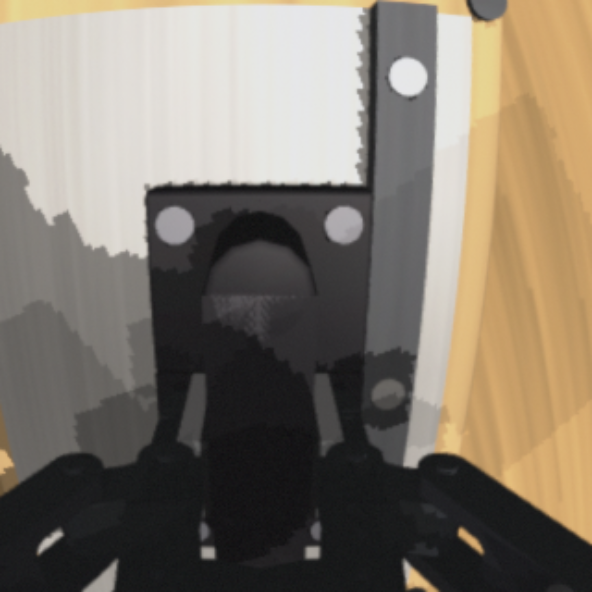

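Forces are at ~10/10 N, and the picture shows the edge against the fence along its length. But the tool has rolled 0.5° under load, and the flange may be lifted on the robot side. I'll compare it with the hover view, using the same fit on the bed as reference.

```bash
cat > tilt.py <<'E'
from h import *
def pl(L,m):
    Q=L[m];
    for _ in range(4):
        A=np.c_[Q[:,:2],np.ones(len(Q))];k,*_=np.linalg.lstsq(A,Q[:,2],rcond=None);r=abs(Q[:,2]-A@k);Q=Q[r<max(.8,2*np.median(r))]
    return np.degrees(k[:2]).round(2),np.median(Q[:,2]).round(2),len(Q)
def tilt(f,xc,zc):
    w=dict(np.load(f'pics/{f}.npz'));P=cloud(w,1);L=np.stack([(P-C)@ex,(P-C)@ey,P[...,2]],-1)
    x,y,z=np.moveaxis(L,-1,0)
    m=(y>5)&(y<57)&(abs(z-zc)<3)&(((x-xc>15)&(x-xc<28))|((x-xc<-15)&(x-xc>-28)))&(np.mgrid[0:400,0:640][0]<235)
    b=(x>-70)&(x<40)&(y>67)&(y<105)&(abs(z-22)<5)
    print(f,'flange',*pl(L,m),'bed',*pl(L,b))
    for lo,hi in((15,28),(-28,-15)):
        q=m&(x-xc>lo)&(x-xc<hi);print('  side',lo,np.median(z[q]).round(2))
if __name__=='__main__':
    tilt('w4',0,0) if 0 else None
    tilt('w5',7.5,46);tilt('w6',15.5,36.5)
E
python3 tilt.py
```

```text
w5 flange [-0.34  0.45] 46.12 3478 bed [-0.05  0.03] 22.26 10108
  side 15 46.0
  side -28 46.25
w6 flange [-0.83  0.47] 36.66 3455 bed [-0.04  0.  ] 22.26 11040
  side 15 36.36
  side -28 36.96
```

```bash
python3 - <<'E'
import h
from h import *
import tilt
for f,zc,ctr in(('w3',82,(552.3,-244.8,0)),('w4',146.8,(551.7,-244.9,0))):
    a=np.radians(75);tilt.C=np.array(ctr);tilt.ex=np.array([np.sin(a),-np.cos(a),0]);tilt.ey=np.array([np.cos(a),np.sin(a),0])
    try:tilt.tilt(f,0,zc)
    except Exception as e:print(e)
E
```

```text
w3 flange [0.03 0.52] 82.27 3420 bed [0. 0.] nan 0
  side 15 82.28
  side -28 82.27
w4 flange [-0.45  0.62] 146.79 3420 bed [0. 0.] nan 0
  side 15 146.63
  side -28 146.96
  return _methods._mean(a, axis=axis, dtype=dtype,
  ret = ret.dtype.type(ret / rcount)
```

Before the grasp, when the plate hung level, this fit read (0.03, 0.52). So the y reading is bias, and the plate is really tilted about −0.85° in x, with its robot-side edge ~0.8 mm high. I'll correct by rolling the tool back and retuning the push.

```bash
cat > tune2.py <<'E'
from h import *
import tilt
x,z=19.2,56.49
for roll in(179.6,179.2,179.0):
    env.line_to(J(x,0,z),[roll,0,69.3],vel=8)
    for i in range(4):
        f=rep(f'{roll} {x:.2f},{z:.2f}');dx,dz=(10+f[0]),(10-f[2])
        if abs(dx)<1 and abs(dz)<1:break
        x+=np.clip(dx/4,-.6,.6);z-=np.clip(dz/15,-.2,.2)
        env.line_to(J(x,0,z),[roll,0,69.3],vel=8)
    print(telemetry.state()['ee_rot']);n='w7_%d'%(roll*10);shot('wrist',n);tilt.tilt(n,15.5,36.4)
E
python3 tune2.py
```

```text
179.6 19.20,56.49 [-9.7  2.5  8.5] [ 1.647e+01 -1.000e-02  5.634e+01] 0.273 [ 0.96  1.25 -0.22] 24.93
179.6 19.28,56.39 [-9.8  2.5  9.4] [ 1.647e+01 -1.000e-02  5.631e+01] 0.271 [ 0.95  1.29 -0.19] 25.31
[1.79878796e+02 9.80995926e-03 6.92029938e+01]
w7_1796 flange [-0.29  0.49] 36.38 3453 bed [-0.06  0.03] 22.26 11087
  side 15 36.29
  side -28 36.47
179.2 19.28,56.39 [-9.4  2.7  9.9] [ 1.635e+01 -2.000e-02  5.626e+01] 0.273 [ 1.1   1.59 -0.19] 25.74
[1.79501240e+02 1.22238753e-02 6.91938797e+01]
w7_1792 flange [0.01 0.51] 36.31 3463 bed [-0.04  0.05] 22.26 11145
  side 15 36.31
  side -28 36.34
179.0 19.28,56.39 [-9.9  3.2 10.3] [16.32 -0.   56.33] 0.268 [ 1.22  1.76 -0.19] 26.18
[1.79307009e+02 8.06443287e-03 6.91835277e+01]
w7_1790 flange [0.12 0.44] 36.36 3472 bed [-0.03  0.07] 22.25 11125
  side 15 36.39
  side -28 36.33
```

Roll 179.2 lays it flat: tilt 0.01°, flange top 36.31 against bed 22.26+14. I'll go back to that, relieve the small sideways force, and confirm that it is flush.

```bash
python3 - <<'E'
from h import *
import tilt
x,y,z=19.28,.6,56.39;R=[179.2,0,69.3]
env.line_to(J(x,y,z),R,vel=8)
for i in range(5):
    f=rep(f'{x:.2f},{z:.2f}');dx,dz=(10+f[0]),(10-f[2])
    if abs(dx)<.6 and abs(dz)<.6:break
    x+=np.clip(dx/4,-.6,.6);z-=np.clip(dz/15,-.2,.2)
    env.line_to(J(x,y,z),R,vel=8)
env.dwell(.8);rep('settled');w=shot('wrist','w8');tilt.tilt('w8',15.5,36.4);shot('side','s8')
P=cloud(w,1);L=np.stack([(P-C)@ex,(P-C)@ey,P[...,2]],-1);v=np.mgrid[0:400,0:640][0]
m=(v<240)&(abs(L[...,2]-36.3)<1)&(L[...,1]<61);Q=L[m&(L[...,0]<46.5)&(L[...,0]>-30)]
print('plate edge x by y',[(a,np.percentile(Q[(Q[:,1]>a)&(Q[:,1]<a+10)][:,0],[.5,99.5]).round(1)) for a in(5,15,25,35,45)],'ymax',Q[:,1].max())
c=dict(np.load('pics/s8.npz'));cv2.imwrite('pics/s8c.png',cv2.resize(c['image'][190:300,290:420,::-1],None,fx=5,fy=5,interpolation=cv2.INTER_CUBIC))
E
```

```text
19.28,56.39 [-9.3  1.  10.3] [1.637e+01 2.000e-02 5.627e+01] 0.273 [ 0.8   1.64 -0.26] 26.61
19.46,56.41 [-9.9  1.2 10.1] [1.637e+01 1.000e-02 5.628e+01] 0.274 [ 0.98  1.61 -0.21] 26.99
settled [-9.5  1.  10.4] [ 1.638e+01 -1.000e-02  5.626e+01] 0.271 [ 0.94  1.58 -0.2 ] 27.93
w8 flange [-0.02  0.51] 36.33 3521 bed [-0.05  0.06] 22.26 11148
  side 15 36.33
  side -28 36.32
plate edge x by y [(5, array([-14.3,  44.9])), (15, array([-14.1,  45.1])), (25, array([-13.9,  45.3])), (35, array([-13.7,  45.1])), (45, array([-13.7,  45. ]))] ymax 59.17773014611839
```

View pics/s8c.png

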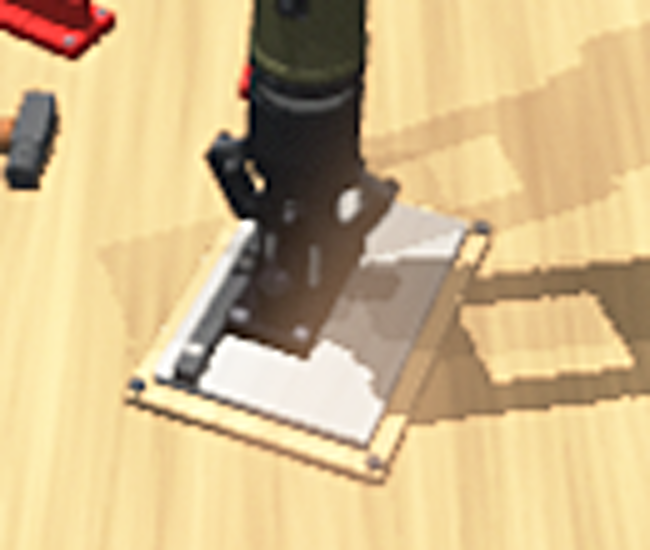

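View pics/w8.png

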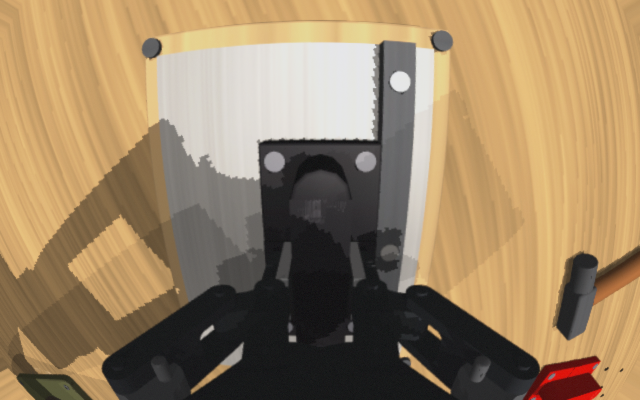

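The side crop shows the plate flat against the fence, and the wrist view shows its edge meeting the fence at column ~380. The free edge drifts slightly (−14.3 to −13.7), so I'll compare it with the hover view to rule out a yaw.

```bash
python3 - <<'E'
from h import *
v,u=np.mgrid[0:400,0:640]
for f,xc,zc in(('w5',7.5,46.1),('w6',15.5,36.6),('w8',15.5,36.3)):
    w=dict(np.load(f'pics/{f}.npz'));P=cloud(w,1);L=np.stack([(P-C)@ex,(P-C)@ey,P[...,2]],-1)
    pts=[]
    for r in range(145,235):
        m=(v==r)&(abs(L[...,2]-zc)<1.2)&(abs(L[...,0]-xc)<34)
        q=L[m]
        if len(q):pts.append(q[q[:,0].argmin()])
    p=np.array(pts);k=np.polyfit(p[:,1],p[:,0],1);print(f,'free edge slope deg',np.degrees(k[0]).round(2),'x@0',k[1].round(2),len(p))
    # screw centres
    g=w['image'].astype(np.uint8);gray=cv2.cvtColor(g,cv2.COLOR_RGB2GRAY)
    c=[]
    for u0 in(274,367):
        m=(abs(u-u0)<13)&(abs(v-161)<13)&(gray>110);c.append(L[m].mean(0))
    d=c[1]-c[0];print('  front screws dir deg',np.degrees(np.arctan2(d[1],d[0])).round(2),np.round(c,1).tolist())
E
```

```text
w5 free edge slope deg 0.26 x@0 -22.58 90
  front screws dir deg nan [[nan, nan, nan], [nan, nan, nan]]
w6 free edge slope deg 0.37 x@0 -14.18 90
  front screws dir deg nan [[nan, nan, nan], [nan, nan, nan]]
w8 free edge slope deg 0.61 x@0 -14.2 90
  front screws dir deg nan [[nan, nan, nan], [37.5, 50.0, 36.9]]
```

The moment about the vertical is only −0.2 Nm. At 10 N that puts the centre of pressure ~20 mm off centre, well inside the ±60 mm of the face, so the plate is bearing along the face and not on a corner. I'll nudge the yaw a little to centre it, check, and hand in.

```bash
python3 - <<'E'
from h import *
import tilt
x,y,z=19.46,.8,56.42
for yaw in(69.1,68.9):
    env.line_to(J(x,y,z),[179.2,0,yaw],vel=8);env.dwell(.3);f=rep(yaw)
    t=np.mean([(env.dwell(.03),telemetry.state()['wrist_torque'][2])[1] for _ in range(6)]);print('Mz',t)
    if t>-.1:break
for i in range(4):
    dx,dz=(10+f[0]),(10-f[2])
    if abs(dx)<.6 and abs(dz)<.6:break
    x+=np.clip(dx/4,-.6,.6);z-=np.clip(dz/15,-.2,.2)
    env.line_to(J(x,y,z),[179.2,0,yaw],vel=8);f=rep('adj')
env.dwell(1);f=rep('final');shot('wrist','w9');tilt.tilt('w9',15.5,36.4)
print(telemetry.state()['ee_rot'])
if abs(f[0]+10)<1.5 and abs(f[2]-10)<1.5:env.close_job();print('closed')
E
```

```text
69.1 [-9.6  0.6 10.6] [ 1.637e+01 -1.000e-02  5.626e+01] 0.272 [0.81 1.62 0.01] 28.71
Mz 0.020639648722971863
final [-9.3 -0.  10.7] [16.37 -0.   56.26] 0.27 [0.9  1.61 0.01] 30.04
w9 flange [-0.    0.46] 36.32 3491 bed [-0.07  0.  ] 22.26 11222
  side 15 36.32
  side -28 36.33
[1.79517261e+02 9.77599098e-02 6.90458872e+01]
the job is handed in; nothing more can be done
closed
```

I lifted the black plate straight up off its post and laid it on the jig's bed against the fence. I then handed the job in at about 30 s, still gripping and pressing.

**Last checks before handing in:**
- **Push:** about 9.3 N towards the fence and 10.7 N down, with about 0 N sideways. The moment about the vertical was about 0.
- **Flat:** across its width the plate sat within 0.1°. Its flange top read 36.3 mm, against 36.26 mm expected (bed 22.26 mm plus 14 mm thickness).
- **Against the fence:** the plate's edge was at 45.0 ± 0.3 mm and the fence face at 45.4 mm. The end I could see was at 59 mm and the plate is centred, so its whole length is on the bed (±110 mm).

**What did not agree at first:**
- The first slide towards the fence stopped at once on a force transient, so I moved it in small steps instead.
- The first 10/10 N press left the plate tilted about 0.8° with its robot-side edge up. I rolled the tool back to flatten it.
- The depth fit shows about 0.5° of tilt along the plate's length. It showed the same when the plate hung level, so I took it as camera bias.
- The free edge looked turned by about 0.3° compared with the hover view. I turned the tool 0.2° to centre the pressure on the fence but did not measure that edge again.

I never moved the arm near the mallet, twin grips, cardboard tray or coloured look-alikes. I did not make a separate check that they had stayed put.

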